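# Push a thin snack board out over the edge of a pastry slab

## Robot

A 6-joint arm with a two-finger parallel gripper is mounted at the origin on the work surface; the furniture and walls round the work are solid. World frame = base frame: x ahead of the robot, y to its left, z up, the work surface at z = 0. Lengths are in m, angles in rad, forces in N, time in s.
With the tool pointing down it reaches from about 0.3 to 0.875 m from the base axis. Payload 6.4 kg.
Tool frame: the origin (TCP) lies at the very end of the fingers, on their centre line; the grasp point (between the pads) lies 19 mm behind it; z points along the fingers, y is the line along which they close (so a half turn about z gives the same grasp; the last joint's range is limited). The gripper opens to 85 mm and grips with 20 to 120 N. Pads are 22 mm wide; open, the fingers measure 114 mm over their backs; the gripper's body (76 mm by 85 mm) begins 54 mm behind the grasp point. The pads swing forward as they close: fully open they stand 13 mm farther back than shut.
Start: joints at [0.962, 0.181, 1.607, -0, 1.354, -0.206], TCP at [0.225, 0.529, 0.231] pointing down, gripper open.
Joint ranges: [-2.99, 2.99], [-0.89, 2.07], [0.3, 2.58], [-1.14, 4.28], [0, 2.63], [-3.12, 3.12]. Speed limits (rad/s): [2.57, 2.57, 3.01, 3.14, 3.14, 3.14].

## Interface

Orientations are given as a unit quaternion [x, y, z, w].
In Python, from cell import * gives the robot as it stands.
- The arm moves only by the tool jog_arm, never from a script. Its argument "targets" is a list of rows, each a list of 5 numbers: the gripper command: -1 is fully open, 1 is shut, values between are in proportion, then the shift along the tool's x, y, z in cm, then the turn about the tool's z in rad. A call has 1 to 10 rows; each row is the pose to reach, as a shift and turn from the pose commanded when the call began, along the tool's axes at that moment; what a row does not reach only later rows make up. A row lasts 1/8 s, in which the tool goes at most 62.5 mm and 10.7 degrees, less where a joint would pass 70% of its speed; a pose out of reach is approached as far as the arm can. A call with a gripper value outside its range is refused whole. The fingers move at their own pace and stop on an object; "force" is the grip in N (left out, the last holds). Time passes only in rows, so rows that repeat a pose let the fingers close. It gives the time, the measured TCP pose, the force, the opening and the grip force at its end, in the units of the state.
- observe(): the state, without advancing time (a new reading comes with each control period).
- camera(name): name is "scene" or "top" or "wrist"; returns the picture (384x512x3 uint8, blue, green, red); there is no depth.
- get_calibration(name): a dict with "vfov" (degrees; the focal length in pixels is half the picture's height over the tangent of half this angle, whatever the lens; pixels are square), "cx", "cy" (the principal point, pixels), "eye" and "attitude" of the camera in the world; the wrist camera has in their place "T_tool_cam" (4x4, takes a point from camera to tool coordinates, whose origin is the TCP and whose axes are the flange's). Camera axes: x right, y down, z forward; pixel columns grow to the right and rows downward; lengths in m; the calibration is good to about 2 mm. A picture is of the moment at which its call begins: read the wrist's pose just before it. get_calibration takes no time and is no camera call.
- finish_job(): hands the job in; it is judged then, once.
The state is a dict: "clock": time; "qpos": joint angles; "joint_vel": joint speeds; "joint_torque": joint torques, N m; "ee_pos": TCP position; "orientation": TCP orientation; "wrist_force": force on the tool from outside, world axes, zero at the start; "ft_torque": the same for the moment, N m; "gripper_width": opening from 0.0 (shut) to 1.0 (fully open); "gripper_force": force on a finger pad.
Only numpy, scipy, OpenCV 4.12 (cv2) and the standard library are available. Lean on these libraries where they do the work, as an engineer would, in place of code of your own. Each camera call takes 0.05 s, during which the arm holds its last target. There are 200 camera calls.

## Task

The thin striped wooden snack board lies too flat on the grey stone slab to be picked up. Push it with the fingertips toward the slab's left edge (the edge on the robot's left) until one long side of the board sticks out 4 cm past that edge and runs parallel to it, so that a hand can later get under it, and leave it lying flat and still. Only push: do not lift the board, and leave the salt shaker on the slab and the pepper mill and jar beside it where they stand.

Things in the scene. Friction and masses are not known exactly. Their poses are not given: they have to be found in the camera images.
- snack_board: loose flat wooden snack board with rounded corners (radius 18 mm) and two narrow dark stripes across it near its +x end; 160 mm long (its x) x 120 mm wide (its y) x 12 mm thick, 0.2 kg, lying on the slab, stays where it is left. Origin: centre of its underside; z up. At the start its +y long side faces the slab's left edge, turned by up to 0.5 rad from parallel
- slab: fixed grey stone pastry slab, 280 mm (its x) x 400 mm (its y), flat top 20 mm above the worktop. Origin: at worktop height below its centre; z up, +x roughly away from the robot, +y roughly to the robot's left (turned by up to 0.2 rad). Its left edge is the straight side at its y = +200 mm: the board's centre at slab y = +180 mm, x axes parallel, means 40 mm overhang. Beyond it is the bare worktop
- salt_shaker: loose salt shaker, 44 mm diameter x 90 mm tall, bystander standing on the slab near the slab's far side (slab x about +120 mm); origin at the centre of its underside
- mill: loose wooden pepper mill, 58 mm diameter x 170 mm tall, bystander on the worktop to the right; origin at the centre of its underside
- jar: loose honey jar with a screw lid, 65 mm diameter x 100 mm tall, bystander on the worktop to the right; origin at the centre of its underside

How it is judged:
At the end, for the whole second after the job is handed in: the board overhangs the slab's left edge by 28 to 52 mm at its middle, its long side within 0.12 rad of parallel to the edge, lying flat on the slab (tilt under 0.05 rad, its middle not beyond the slab's ends) and at rest; shaker, mill and jar stand upright within 30 mm of where they stood (y of snack_board in the frame of slab between 0.168 and 0.192 m and angle between the x axis of snack_board and the x axis of slab, either way round below 0.12 rad and z of snack_board in the frame of slab between 0.015 and 0.026 m and angle between snack_board's own z axis and vertical below 0.05 rad and linear speed of snack_board below 0.01 m/s and x of snack_board in the frame of slab between -0.12 and 0.12 m and distance of each of salt_shaker, mill, jar from where it was at the start of the episode below 0.03 m and angle between each of salt_shaker, mill, jar's own z axis and vertical below 0.2 rad); the robot touches nothing.
It fails at once if the board is lifted (15 mm) or tipped up (z of snack_board in the frame of slab above 0.035 m or angle between snack_board's own z axis and vertical above 0.3 rad).
It fails at once if the board falls off the slab (z of snack_board in the frame of slab below 0.005 m).
It fails at once if the salt shaker, pepper mill or jar is moved by more than 3 cm or tipped (distance of any of salt_shaker, mill, jar from where it was at the start of the episode above 0.03 m or angle between any of salt_shaker, mill, jar's own z axis and vertical above 0.4 rad).
It also fails if it takes over 48 s, if anything falls off the work surface, if the arm or the gripper's body presses on something with over 40 N, if the wrist force passes 120 N, or if a joint passes its speed limit or range.

## Working session

There is one attempt and no reset: what is moved stays moved. The work goes in short steps, Python scripts to look and compute and a tool call to move; the robot and the scene stay as the last step left them, time stands still between calls to the robot, and variables do not carry over. Pictures are saved under pics/ and viewed, at most 10 in all, crops included, and the job is handed in when it is done.

Besides the shell and the picture viewer there is one more tool, called after "Emit:" by a JSON object that holds its "method" and its "body". jog_arm: Moves the arm, as the interface text tells. Its arguments: {"type":"object","properties":{"targets":{"type":"array"},"force":{"type":"number"}},"required":["targets"]}

```bash
mkdir -p pics; python3 - <<'E'
from cell import *
import cv2
o=observe();print(o['clock'],o['ee_pos'],o['orientation'])
for n in ("top","scene"):
    print(get_calibration(n)); cv2.imwrite(f"pics/{n}0.png",camera(n))
E
```

```text
0.0 [0.22504734 0.52854101 0.23040577] [ 2.00013473e-01  9.79792772e-01 -7.83907705e-04 -3.46277498e-04]
{'vfov': 51.90087724628444, 'cx': 252.39725910535154, 'cy': 188.5380440415044, 'eye': array([ 0.43675772, -0.11491665,  0.8946865 ]), 'attitude': array([-0.69315858,  0.71450513, -0.06351497,  0.07056523])}
{'vfov': 43.149150703619796, 'cx': 257.66015997533384, 'cy': 205.62907866413656, 'eye': array([0.37475949, 0.63620011, 1.05342298]), 'attitude': array([-0.1499487 ,  0.93549261, -0.31684728,  0.0444609 ])}
```

View pics/top0.png

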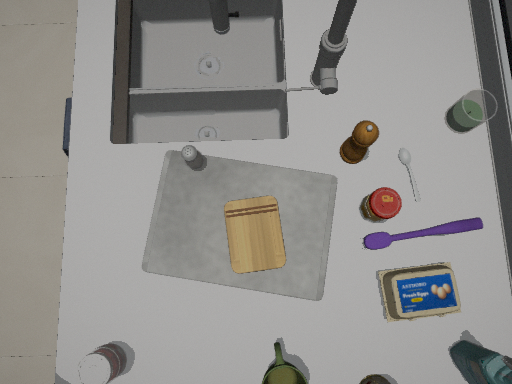

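View pics/scene0.png

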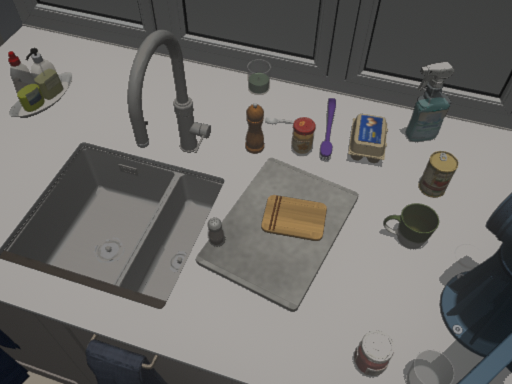

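The top view has +x up and the robot's left on the left. Slab corners are at about (167,151), (337,178), (322,300) and (143,270). The board is at (255,234) with its stripes at the far end, and the shaker is at (195,162). The mill and jar are to the right, near (352,145) and (380,205).

```bash
cat > h.py <<'E'
from cell import *
import cv2, numpy as np
from scipy.spatial.transform import Rotation as R
def ray(px,z,cal):
    f=192/np.tan(np.radians(cal['vfov'])/2); px=np.atleast_2d(px).astype(float)
    d=np.c_[(px[:,0]-cal['cx'])/f,(px[:,1]-cal['cy'])/f,np.ones(len(px))]
    d=R.from_quat(cal['attitude']).apply(d); e=cal['eye']
    return (e+d*((z-e[2])/d[:,2])[:,None])[:,:2]
def biggest(m):
    return max(cv2.findContours(m,cv2.RETR_EXTERNAL,cv2.CHAIN_APPROX_NONE)[0],key=cv2.contourArea)[:,0]
def rect(c,z,cal):
    """centre, sizes (long, short), angle of long side"""
    b=cv2.boxPoints(cv2.minAreaRect((ray(c,z,cal)*1000).astype(np.float32)))/1000
    e1,e2=b[1]-b[0],b[2]-b[1]
    l=e1 if np.linalg.norm(e1)>np.linalg.norm(e2) else e2
    return b.mean(0),sorted([np.linalg.norm(e1),np.linalg.norm(e2)]),np.arctan2(l[1],l[0])
def wrap(a): return (a+np.pi/2)%np.pi-np.pi/2
def board(img,cal,roi=(80,190,350,310)):
    hsv=cv2.cvtColor(img,cv2.COLOR_BGR2HSV)
    m=cv2.inRange(hsv,(5,60,40),(35,255,255)); k=np.zeros_like(m); x0,y0,x1,y1=roi; k[y0:y1,x0:x1]=1
    m=cv2.morphologyEx(m*k,cv2.MORPH_CLOSE,np.ones((5,5)))
    return biggest(m)
E
python3 - <<'E'
from h import *
img=cv2.imread('pics/top0.png'); cal=get_calibration('top')
g=cv2.cvtColor(img,cv2.COLOR_BGR2GRAY); print(g[280,300],g[330,300],g[240,180],g[240,120])
m=((g<185)*255).astype(np.uint8); m[:145]=0;m[305:]=0;m[:,:135]=0;m[:,345:]=0
m=cv2.morphologyEx(m,cv2.MORPH_CLOSE,np.ones((9,9)))
m=cv2.morphologyEx(m,cv2.MORPH_OPEN,np.ones((9,9)))
c=biggest(m); p,s,a=rect(c,0.02,cal); a=wrap(a-np.pi/2); print('slab',p,s,a)
cb=board(img,cal); q,s2,b=rect(cb,0.032,cal); b=wrap(b); print('board',q,s2,b)
Rm=np.array([[np.cos(a),np.sin(a)],[-np.sin(a),np.cos(a)]])
print('in slab',Rm@(q-p),wrap(b-a))
for n,px in dict(shaker=(198,167),mill=(352,155),jar=(378,213)).items(): w=ray(px,0,cal)[0];print(n,w,Rm@(w-p))
v=img.copy();cv2.drawContours(v,[c[:,None],cb[:,None]],-1,(0,0,255),1);cv2.imwrite('pics/c0.png',v)
o=observe(); print(R.from_quat(o['orientation']).as_matrix().round(3))
E
```

```text
150 170 131 170
slab [ 0.5308959  -0.07513814] [np.float32(0.3548862), np.float32(0.48255983)] -0.033060312
board [ 0.5029104  -0.10966936] [np.float32(0.11880134), np.float32(0.15903951)] 0.1124419
in slab [-0.02682882 -0.03543739] 0.14550221
shaker [0.66412901 0.01715926] [0.13010949 0.09665089]
mill [ 0.68137777 -0.34377234] [ 0.15927916 -0.26351333]
jar [ 0.54325532 -0.3921994 ] [ 0.02283292 -0.31647947]
[[-0.92   0.392 -0.001]
 [ 0.392  0.92  -0.001]
 [ 0.    -0.002 -1.   ]]
```

View pics/c0.png

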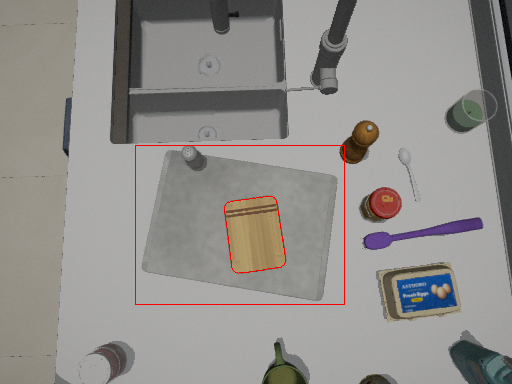

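The board contour follows the board's outline, but the slab mask filled its whole region. I'll tighten the slab threshold.

```bash
python3 - <<'E'
from h import *
img=cv2.imread('pics/top0.png'); cal=get_calibration('top')
g=cv2.GaussianBlur(cv2.cvtColor(img,cv2.COLOR_BGR2GRAY),(3,3),0); print(g[290,250:340:4],g[230,125:170:3])
q,s2,b=rect(board(img,cal),0.032,cal)
for t in (158,162):
    m=((g<t)*255).astype(np.uint8); m[:145]=0;m[305:]=0;m[:,:135]=0;m[:,345:]=0
    hs=cv2.cvtColor(img,cv2.COLOR_BGR2HSV); m[board(img,cal)[:,1],board(img,cal)[:,0]]=255; cv2.fillPoly(m,[board(img,cal)],255)
    m=cv2.morphologyEx(m,cv2.MORPH_OPEN,np.ones((15,15)))
    c=biggest(m); p,s,a=rect(c,0.02,cal); a=wrap(a-np.pi/2); print('slab',p,s,a)
    Rm=np.array([[np.cos(a),np.sin(a)],[-np.sin(a),np.cos(a)]])
    print('board in slab',Rm@(q-p),wrap(b-a))
    for n,px in dict(shaker=(198,167),mill=(352,155),jar=(378,213)).items(): w=ray(px,.02 if n=='shaker' else 0,cal)[0];print(n,w,Rm@(w-p))
v=img.copy();cv2.drawContours(v,[c[:,None]],-1,(0,0,255),1);cv2.imwrite('pics/c1.png',v)
E
```

```text
[160 147 141 140 145 147 144 150 149 147 145 146 146 147 146 146 145 135
 131 172 171 172 172] [171 172 172 171 171 171 170 171 146 141 139 137 138 136 136]
slab [ 0.53165644 -0.08089301] [np.float32(0.2850363), np.float32(0.4006701)] -0.19188404
board in slab [-0.02273058 -0.03373033] 0.30432594
shaker [0.65904631 0.01420681] [0.10691547 0.11764877]
mill [ 0.68137777 -0.34377234] [ 0.19710681 -0.22950145]
jar [ 0.54325532 -0.3921994 ] [ 0.07075484 -0.30338087]
slab [ 0.5314514 -0.0808477] [np.float32(0.28647622), np.float32(0.40269455)] -0.1909095
board in slab [-0.02255353 -0.03371374] 0.30335128
shaker [0.65904631 0.01420681] [0.10723999 0.11753895]
mill [ 0.68137777 -0.34377234] [ 0.19709298 -0.22969902]
jar [ 0.54325532 -0.3921994 ] [ 0.07066906 -0.30345527]
```

View pics/c1.png

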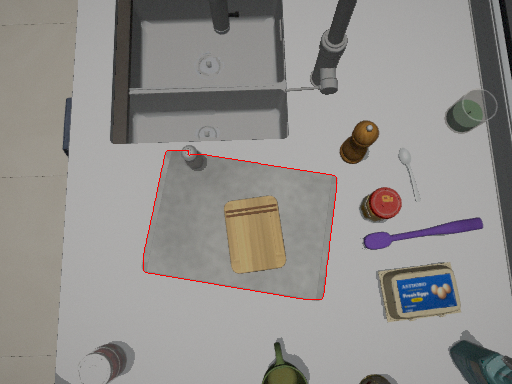

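The slab fit is now good: angle -0.191, centre (0.532, -0.081). The board is at slab (-0.023, -0.034), turned +0.30, and the shaker is at slab (0.107, 0.118). I'll push with both open fingers lined up along slab x, so tool x is slab +y. First I move above the start point, which is slab (-0.025, -0.150).

Emit:
{"method": "jog_arm", "body": {"targets": [[-1, -5.3, -5.9, 0, 0.14], [-1, -10.6, -11.8, 0, 0.28], [-1, -15.9, -17.7, 0, 0.42], [-1, -20, -22.4, 0, 0.56], [-1, -24, -27, 0, 0.7], [-1, -28, -31.5, 0, 0.84], [-1, -32, -36, 0, 0.98], [-1, -36, -40.5, 0, 1.12], [-1, -40, -45, 0, 1.26], [-1, -44, -49.5, 0, 1.36]]}}

```text
clock: 1.35
ee_pos: [0.4244, -0.0656, 0.2313]
orientation: [0.773, 0.634, 0.0, 0.0]
wrist_force: [1.6, 0.8, -0.7]
gripper_width: 0.997
gripper_force: 0.0
```

Emit:
{"method": "jog_arm", "body": {"targets": [[-1, -4, 2.2, 0, 0], [-1, -8, 4.4, 1, 0], [-1, -11.3, 6.5, 3, 0], [-1, -11.3, 6.5, 8, 0], [-1, -11.3, 6.5, 13, 0], [-1, -11.3, 6.5, 17, 0], [-1, -11.3, 6.5, 17, 0], [-1, -11.3, 6.5, 17, 0]]}}

```text
clock: 2.35
ee_pos: [0.4673, -0.1873, 0.0626]
orientation: [0.772, 0.636, 0.0, 0.001]
wrist_force: [-0.1, -0.5, 0.6]
gripper_width: 1.002
gripper_force: 0.0
```

Emit:
{"method": "jog_arm", "body": {"targets": [[-1, -3.3, 1.8, 0, 0], [-1, -3.3, 1.8, 0, 0], [-1, -3.3, 1.8, 1.5, 0], [-1, -3.3, 1.8, 3, 0], [-1, -3.3, 1.8, 3.4, 0], [-1, -3.3, 1.8, 3.6, 0], [-1, -3.3, 1.8, 3.8, 0], [-1, -3.3, 1.8, 3.8, 0]]}}

```text
clock: 3.35
ee_pos: [0.478, -0.2227, 0.0234]
orientation: [0.772, 0.636, 0.0, 0.0]
wrist_force: [-0.7, -0.4, 0.7]
gripper_width: 0.997
gripper_force: 0.0
```

```bash
python3 - <<'E'
from h import *
o=observe();print(o['ee_pos'],o['wrist_force']);cv2.imwrite('pics/w1.png',camera('wrist'))
E
```

```text
[ 0.47802433 -0.22272757  0.02341651] [-0.71916445 -0.43726552  0.7490416 ]
```

View pics/w1.png

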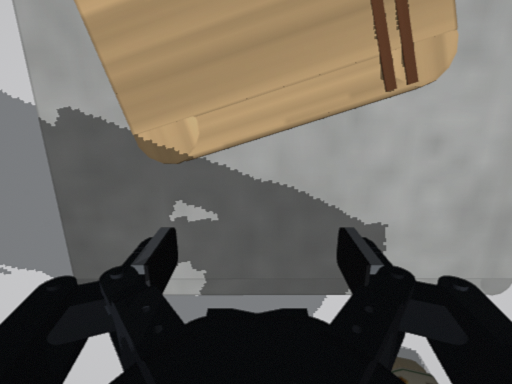

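The wrist view shows both fingers, at (155,260) and (360,255), behind the board's right long side. The board's near corner is at (170,160), ahead of the left finger. The fingers touch nothing yet, so I'll creep down.

Emit:
{"method": "jog_arm", "body": {"targets": [[-1, 0, 0, 0.3, 0], [-1, 0, 0, 0.5, 0], [-1, 0, 0, 0.7, 0], [-1, 0, 0, 0.8, 0], [-1, 0, 0, 0.8, 0]]}}

```text
clock: 4.03
ee_pos: [0.4778, -0.2226, 0.0152]
orientation: [0.772, 0.636, -0.0, -0.0]
wrist_force: [-0.4, -0.3, 0.8]
gripper_width: 1.001
gripper_force: 0.0
```

Emit:
{"method": "jog_arm", "body": {"targets": [[-1, 0, 0, 0.2, 0], [-1, 0, 0, 0.4, 0], [-1, 0, 0, 0.5, 0], [-1, 0, 0, 0.5, 0]]}}

```text
clock: 4.53
ee_pos: [0.4778, -0.2226, 0.0102]
orientation: [0.772, 0.636, -0.0, -0.0]
wrist_force: [1.1, -0.1, -0.4]
gripper_width: 0.999
gripper_force: 0.0
```

Emit:
{"method": "jog_arm", "body": {"targets": [[-1, 1, 0, 0, 0], [-1, 2, 0, 0, 0], [-1, 3, 0, 0, 0], [-1, 3.8, 0, 0, 0], [-1, 4.6, 0, 0, 0], [-1, 5.4, 0, 0, 0], [-1, 6.2, 0, 0, 0], [-1, 7, 0, 0, 0], [-1, 7.8, 0, 0, 0], [-1, 8.6, 0, 0, 0]]}}

```text
clock: 5.78
ee_pos: [0.4944, -0.1377, 0.0103]
orientation: [0.772, 0.636, -0.0, -0.0]
wrist_force: [-0.2, -0.4, -0.2]
gripper_width: 1.002
gripper_force: 0.5
```

```bash
cat > look.py <<'E'
from h import *
import sys
o=observe(); img=camera('top'); cal=get_calibration('top'); cv2.imwrite(f'pics/{sys.argv[1]}.png',img)
p=np.array([.5317,-.0808]);a=-.1914
Rm=np.array([[np.cos(a),np.sin(a)],[-np.sin(a),np.cos(a)]])
c=board(img,cal); q,s,b=rect(c,.032,cal)
print('board',Rm@(q-p),s,wrap(b-a),'TCP',Rm@(o['ee_pos'][:2]-p),o['ee_pos'][2],'F',o['wrist_force'])
w=(ray(c,.032,cal)-p)@Rm.T; print('max y',w[:,1].max(),'x range',w[:,0].min(),w[:,0].max())
e=w[w[:,1]>w[:,1].max()-.03]; e=e[abs(e[:,0]-q_) <.05] if (q_:=e[:,0].mean()) is not None else e
k=np.polyfit(e[:,0],e[:,1],1); print('left side slope',k[0], 'n',len(e),'centre y from left side',k[0]*q_+k[1]-.06)
E
python3 look.py t1
```

```text
board [-0.06921768 -0.01488712] [np.float32(0.051874038), np.float32(0.07191649)] 1.2494909 TCP [-0.02580853 -0.06297675] 0.010301776647595622 F [-0.19995225 -0.38182242 -0.16496224]
max y 0.026919786336664003 x range -0.08347246708627998 -0.034879882516372036
left side slope -0.16151069895634554 n 37 centre y from left side -0.0460696789465224
```

View pics/t1.png

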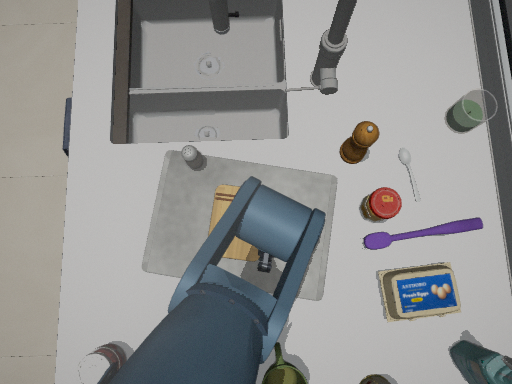

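The arm hides the middle of the board from above. The board's visible left side, (216,185) to (208,258), is turning toward parallel, and the shaker has clearance. I'll keep pushing.

Emit:
{"method": "jog_arm", "body": {"targets": [[-1, 1, 0, 0, 0], [-1, 2, 0, 0, 0], [-1, 3, 0, 0, 0], [-1, 4, 0, 0, 0], [-1, 5, 0, 0, 0], [-1, 6, 0, 0, 0], [-1, 7, 0, 0, 0], [-1, 8, 0, 0, 0], [-1, 9, 0, 0, 0], [-1, 10, 0, 0, 0]]}}

```text
clock: 7.08
ee_pos: [0.5135, -0.0395, 0.0103]
orientation: [0.772, 0.636, -0.0, 0.0]
wrist_force: [0.1, -0.9, 0.6]
gripper_width: 0.999
gripper_force: 0.8
```

```bash
cat > edge.py <<'E'
from h import *
import sys
o=observe(); p=np.array([.5317,-.0808]);a=-.1914
Rm=np.array([[np.cos(a),np.sin(a)],[-np.sin(a),np.cos(a)]])
print('TCP',Rm@(o['ee_pos'][:2]-p),o['ee_pos'][2],'F',o['wrist_force'])
for n in ('top','scene'):
    img=camera(n); cal=get_calibration(n); cv2.imwrite(f'pics/{n}_{sys.argv[1]}.png',img)
    m=cv2.inRange(cv2.cvtColor(img,cv2.COLOR_BGR2HSV),(5,60,40),(35,255,255))
    ys,xs=np.nonzero(m); w=(ray(np.c_[xs,ys],.032,cal)-p)@Rm.T
    k=(abs(w[:,0])<.2)&(w[:,1]>-.12)&(w[:,1]<.28); w=w[k]
    xb=np.arange(-.14,.12,.004); e=np.array([(x+.002,w[s,1].max()) for x in xb if (s:=(w[:,0]>=x)&(w[:,0]<x+.004)).sum()>3])
    lo,hi=e[:,0].min(),e[:,0].max(); i=(e[:,0]>lo+.025)&(e[:,0]<hi-.025); f=np.polyfit(e[i,0],e[i,1],1)
    print(n,'x',lo,hi,'slope',f[0],'resid',np.std(np.polyval(f,e[i,0])-e[i,1]),'centre y',np.polyval(f,(lo+hi)/2)-.06*np.hypot(1,f[0]))
E
python3 edge.py 2
```

```text
TCP [-0.0256952   0.03711773] 0.010331750219449095 F [ 0.08010091 -0.85956731  0.61783971]
top x -0.08199999999999996 0.07800000000000018 slope -0.3225038739003192 resid 0.0 centre y 0.06722464552230693
scene x -0.08199999999999996 0.07800000000000018 slope 0.0016139375498477645 resid 0.0006191045970946168 centre y 0.11177835823596619
```

View pics/scene_2.png

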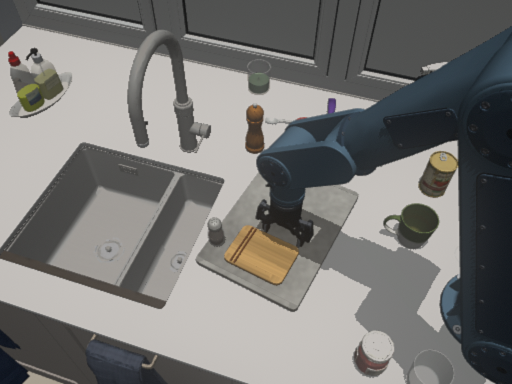

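In the scene view the board is parallel (slope 0.002), with its centre at slab y of about 0.108 after allowing for the visible side face. Its far end, at (238,235), is only about 1 cm from the shaker at (215,230). I'll push on with a slight drift toward the robot to keep that gap.

Emit:
{"method": "jog_arm", "body": {"targets": [[-1, 0.8, -0.2, 0, 0], [-1, 1.6, -0.4, 0, 0], [-1, 2.4, -0.6, 0, 0], [-1, 3.2, -0.8, 0, 0], [-1, 4, -1, 0, 0], [-1, 4.6, -1.1, 0, 0], [-1, 5.2, -1.2, 0, 0], [-1, 5.6, -1.2, 0, 0], [-1, 5.6, -1.2, 0, 0]]}}

```text
clock: 8.3
ee_pos: [0.5123, 0.0175, 0.0103]
orientation: [0.772, 0.636, 0.0, -0.0]
wrist_force: [0.3, 0.2, -0.5]
gripper_width: 0.996
gripper_force: 0.0
```

```bash
python3 edge.py 3
```

```text
TCP [-0.03770676  0.09285641] 0.010292695479241314 F [ 0.26952066  0.23264326 -0.52576382]Traceback (most recent call last):
  File "edge.py", line 12, in <module>
    lo,hi=e[:,0].min(),e[:,0].max(); i=(e[:,0]>lo+.025)&(e[:,0]<hi-.025); f=np.polyfit(e[i,0],e[i,1],1)
                                                                            ~~~~~~~~~~^^^^^^^^^^^^^^^^^
    raise TypeError("expected non-empty vector for x")
TypeError: expected non-empty vector for x
```

```bash
sed -i "s/('top','scene')/sys.argv[2:]/" edge.py; python3 edge.py 3 scene
```

```text
TCP [-0.03765956  0.09267258] 0.010308005329129049 F [ 0.45312057  0.37636533 -0.09977306]
scene x -0.09399999999999997 0.06600000000000017 slope -0.0023718646688387075 resid 0.0005839408107175453 centre y 0.16611121724307357
```

View pics/scene_3.png

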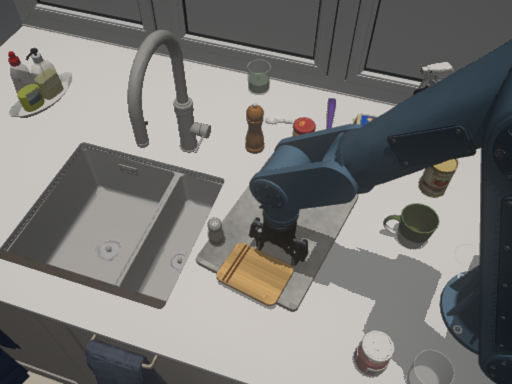

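The board now overhangs the left edge and is still parallel, and the shaker at (215,228) hasn't moved. The centre is at slab y of about 0.163, so I'll push the last 1.7 cm, then back off, rise and clear away to the right.

Emit:
{"method": "jog_arm", "body": {"targets": [[-1, 0.4, 0, 0, 0], [-1, 0.8, 0, 0, 0], [-1, 1.2, 0, 0, 0], [-1, 1.5, 0, 0, 0], [-1, 1.7, 0, 0, 0], [-1, 1.7, 0, 0, 0], [-1, 1.2, 0, 0, 0], [-1, -0.5, 0, 0, 0], [-1, -3, 0, 0, 0], [-1, -3, 0, 0, 0]]}}

```text
clock: 9.65
ee_pos: [0.5063, -0.0143, 0.0103]
orientation: [0.773, 0.635, -0.0, 0.0]
wrist_force: [0.5, 0.7, 0.6]
gripper_width: 0.999
gripper_force: 0.0
```

Emit:
{"method": "jog_arm", "body": {"targets": [[-1, 0, 0, -3, 0], [-1, 0, 0, -8, 0], [-1, 0, 0, -14, 0], [-1, -5, -3, -16, 0], [-1, -10, -6, -16, 0], [-1, -15, -8, -16, 0], [-1, -20, -8, -16, 0], [-1, -25, -8, -16, 0], [-1, -25, -8, -16, 0], [-1, -25, -8, -16, 0]]}}

```text
clock: 10.9
ee_pos: [0.3801, -0.2418, 0.17]
orientation: [0.772, 0.636, 0.0, -0.001]
wrist_force: [-0.1, 0.9, -0.1]
gripper_width: 1.0
gripper_force: 0.0
```

```bash
python3 edge.py 4 scene top; python3 - <<'E'
from h import *
img=cv2.imread('pics/top_4.png'); cal=get_calibration('top')
p=np.array([.5317,-.0808]);a=-.1914
Rm=np.array([[np.cos(a),np.sin(a)],[-np.sin(a),np.cos(a)]])
q,s,b=rect(board(img,cal),.032,cal); print(Rm@(q-p),s,wrap(b-a))
E
```

```text
TCP [-0.11823609 -0.18687301] 0.16998539822766792 F [-0.13817496  0.92532523 -0.05826032]
scene x -0.09399999999999997 0.06600000000000017 slope 0.0007133511011523606 resid 0.0005470000660542136 centre y 0.1828014088666122
top x -0.09399999999999997 0.06600000000000017 slope 0.005627433091848356 resid 0.0004910026834188713 centre y 0.17663811070647809
[-0.02181636  0.1772644 ] [np.float32(0.119993016), np.float32(0.14308901)] 0.00391531
```

View pics/top_4.png

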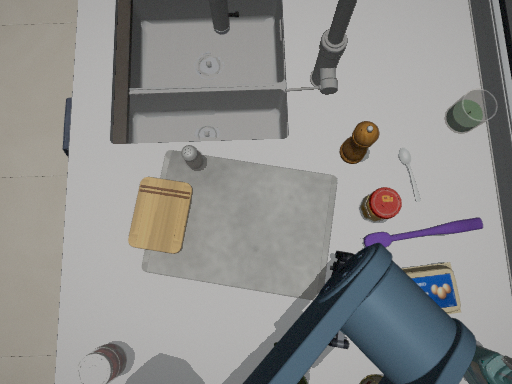

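The board sits at slab y of about 0.178, parallel, with its left side at about (135,215), past the slab edge. The shaker, mill and jar are where they were, and the arm is clear.

```bash
python3 -c "
from cell import *
print(finish_job())"
```

```text
the job is handed in; nothing more can be done
None
```

I pushed the board until it overhangs the slab's left edge by about 38 mm, parallel to within 0.01 rad; the last picture shows the shaker, mill and jar where they stood, and I handed the job in at about 11 s without being told the verdict.

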